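# Index the shaft to the measuring position on the sprung slide fixture

## Robot

A 7-joint arm with a two-finger parallel gripper is mounted at the origin on the work surface. World frame = base frame: x ahead of the robot, y to its left, z up, the work surface at z = 0. Lengths are in m, angles in rad, forces in N, time in s.
With the tool pointing down it reaches from about 0.425 to 0.875 m from the base axis. Payload 4.7 kg.
Tool frame: the origin (TCP) lies on the centre line of the jaws, within the pads' length; the fingertips stand 14 mm ahead of it and the grasp point (between the pads) lies 5 mm behind it; z points along the fingers, y is the direction in which the jaws open and shut (so a half turn about z gives the same grasp; the last joint's range is limited). The gripper opens to 87 mm and grips with 3 to 60 N. Pads are 19 mm wide; open, the fingers measure 117 mm over their backs; the gripper's body (75 mm by 190 mm) begins 51 mm behind the grasp point.
Start: joints at [-1.239, 0.321, -0.07, 1.45, 0.023, 1.371, -0.057], TCP at [0.203, 0.617, 0.212] pointing down, gripper open.
Joint ranges: [-2.86, 2.86], [-0.3, 2.09], [-1.38, 1.24], [0.06, 2.45], [-1.56, 4.7], [0.09, 2.05], [-2.69, 2.69]. Speed limits (rad/s): [2.57, 2.57, 3.14, 3.14, 3.14, 3.14, 3.14].

## Interface

Orientations are given as a rotation vector (axis times angle).
In Python, from bench import ctrl, optics, models gives the robot as it stands. The module is installed in compiled form; this text tells all that it offers.
- The arm moves only by the tool arm_command, never from a script. Its argument "motion" is a list of rows, each a list of 3 entries, a list of its own where there are three numbers: the shift along the tool's x, y, z in mm, then the turn, a rotation vector about the tool's x, y, z in degrees, then the closure, from 0 (fully open) to 1 (shut). In form: [[[x, y, z], [ax, ay, az], claw], ...]. A call has 1 to 8 rows; each row shifts and turns the commanded pose from where the row before left it, along the tool's axes as they then stand; what a row does not reach is not made up. A row lasts 1/12 s, in which the tool goes at most 41.7 mm and 7.16 degrees, less where a joint would pass 70% of its speed; a pose out of reach is approached as far as the arm can. A call with a gripper value outside its range is refused whole. The fingers move at their own pace and stop on an object; "force" is the grip in N (left out, the last holds). Time passes only in rows, so rows that do not move let the fingers close. It gives the time, the measured TCP pose, the force and the opening at its end, in the units of the state.
- ctrl.get_state(): the state, without advancing time (a new reading comes with each control period).
- optics.get_image(name): name is "scene" or "top" or "wrist"; returns (picture, depth): 400x640x3 uint8, blue, green, red; 400x640 float32, m along the optical axis (not along the pixel's ray), 0 where there is no reading.
- optics.camera_model(name): a dict with "fovy" (degrees; the focal length in pixels is half the picture's height over the tangent of half this angle, whatever the lens; pixels are square), "cx", "cy" (the principal point, pixels), "rvec" (rotation vector, rad) and "tvec" (3), from world to camera coordinates, as OpenCV has them; the wrist camera has in their place "mount" (4x4, takes a point from camera to tool coordinates, whose origin is the TCP and whose axes are the flange's). Camera axes: x right, y down, z forward; pixel columns grow to the right and rows downward; lengths in m; the calibration is good to about 2 mm. The wrist camera is an equidistant fisheye: a pixel r from the principal point sees the ray r / f radians off the axis. A picture is of the moment at which its call begins: read the wrist's pose just before it. camera_model takes no time and is no camera call.
- ctrl.close_job(): hands the job in, once; it reports no verdict.
Trained networks look in the newest picture that a camera, given by its name, has taken for a name from the list of things; names that differ only in an ending like _2 or _b are one class to them, and where a whole thing is asked for, a point or a joint stands for the part that bears it (a point fixed in the world has none). Each returns a list of dicts, best first, with "conf" (0 to 1); they miss things now and then, are a little off and sometimes report something else, mostly with a low value. They report only what shows in the picture. A call takes as long as a camera call. They do not tell look-alikes from the thing itself.
- models.search_frame(camera, target): "location" ([x, y, z] in m, in the coordinates of the camera as it stood for that picture, good to about 4 mm: the middle of the surface that is visible of it).
- models.silhouettes(camera, target): "pixels" (400x640 bool, what is visible of it).
The state is a dict: "time": time; "joint_positions": joint angles; "qd": joint speeds; "joint_torque": joint torques, N m; "position": TCP position; "tool_rot": TCP orientation; "ft_force": force on the tool from outside, world axes, zero at the start; "torque": the same for the moment, N m; "grip_width": opening from 0.0 (shut) to 1.0 (fully open).
Only numpy, scipy, OpenCV 4.12 (cv2) and the standard library are available. Lean on these libraries where they do the work, as an engineer would, in place of code of your own. Each camera call takes 0.05 s, during which the arm holds its last target.

## Task

Two sprung slide fixtures stand on the inspection bench; one carries a steel shaft in a V-block. With closed fingertips, push that slide by its upright push plate away from the robot until its stop pin drops in, then let go so that it springs back and latches against the pin at mid position, and leave it clear. Only push: do not grip or straddle the plate or touch the shaft, which must stay lying in its V, and leave the other slide and everything else on the bench alone.

Things in the scene. Friction and masses are not known exactly. Their poses are not given: they have to be found in the camera images.
- vee_slide (a joint): Travel (m) of the slide that carries the V-block and shaft (100 x 48 mm): 0 = rest, near end; grows as pushed away from the robot; 0.060 = end stop. Spring: 3 N at 0, 9 N at 0.060, plus drag 4 N per 0.1 m/s. Pushed past 0.035 the stop pin drops in; let go, it then comes back onto the pin at 0.035. Let go earlier it returns to 0.
- vee_push (a point): Centre of the near face of the push plate of the V-block slide; moves with it. Upright steel plate 46 mm wide, 10 thick; top 19 mm above this point (81 above the bench), foot 31 below. x = push direction (level, square to the face), y = along the width, z up. Space before the face is free down to the base (16 mm high) and its side rails (31 mm high).
- vee_catch (a joint): Stop pin of that fixture (sprung index plunger with a black 22 mm knob on the slide's right-hand side seen along the push): 0 = pin rides on the slide's flank, 0.010 = dropped in. It moves by its own spring and need not be touched.
- vee_knob (a point): Outer end of that plunger's black knob, 25 mm above the bench, 22 mm across; at rest it lies 75 mm farther along the push and 77 mm to the right of the push point.
- shaft_mid (a point): Middle of the axis of the loose steel shaft, 18 mm across and 64 mm long with a 12 mm by 16 mm spigot, lying level across the slide in the V-block, 65 mm beyond the push face; its top is 57 mm above the bench.
- flat_slide (a joint): Travel (m) of the other slide (flat nest, three pins, no shaft): 0 = rest, near end; grows as pushed away from the robot; 0.060 = end stop. Spring: 3 N at 0, 9 N at 0.060, plus drag 4 N per 0.1 m/s. Pushed past 0.035 the stop pin drops in; let go, it then comes back onto the pin at 0.035. Let go earlier it returns to 0. Leave it at 0.
- flat_push (a point): Centre of the near face of the push plate of the other (flat nest) slide; moves with it. Upright steel plate 46 mm wide, 10 thick; top 19 mm above this point (81 above the bench), foot 31 below. x = push direction (level, square to the face), y = along the width, z up. Space before the face is free down to the base (16 mm high) and its side rails (31 mm high).
- ring_gauge: Bystander: plain steel setting ring, 44 mm outside, 16 mm high, lying flat; origin under its centre.
- plug_gauge: Bystander: steel plug gauge standing on end, 26 mm across, 66 mm high; origin under its centre.
- gauge_block: Bystander: steel gauge block standing up, 35 x 9 mm, 40 mm high; origin under its centre.
- loupe: Bystander: black loupe, 36 mm across, 40 mm high; origin under its centre.
- oil_bottle: Bystander: small white bottle with black cap, 44 mm across, 110 mm high; origin under its centre.
- mouse: Bystander: round black computer mouse, 64 mm across, 32 mm high; origin under its centre.
- screwdriver: Bystander: screwdriver lying on the bench between the fixtures, 150 mm long, handle to the robot.
Things that resemble listed ones, but are neither listed nor needed, are in the scene too. What is shaped like the part that bears shaft_mid but brown or purple is not meant.

How it is judged:
By the outcome, as a careful person would: the job done as asked, in the order asked, and still so for the second after the job is handed in, with the robot touching nothing.
It also fails if it takes over 35 s, if anything falls off the work surface, if the arm or the gripper's body presses on something with over 40 N, if the wrist force passes 120 N, or if a joint passes its speed limit or range.

## Working session

There is one attempt and no reset: what is moved stays moved. The work goes in short steps, Python scripts to look and compute and a tool call to move; the robot and the scene stay as the last step left them, time stands still between calls to the robot, and variables do not carry over. Pictures are saved under pics/ and viewed, and the job is handed in when it is done.

Besides the shell and the picture viewer there is one more tool, called after "Call:" as name([rows], argument=value, ...), one row to a line, values as JSON. arm_command: Moves the arm, as the interface text tells. Its arguments: {"type":"object","properties":{"motion":{"type":"array","items":{"type":"array"}},"force":{"type":"number"}},"required":["motion"]}

```bash
mkdir -p pics; ls; python3 - <<'E'
from bench import ctrl, optics, models
import cv2
s=ctrl.get_state(); print(s)
for n in ("scene","top","wrist"):
    im,d=optics.get_image(n); cv2.imwrite(f"pics/{n}0.png",im); print(n,optics.camera_model(n))
E
```

```text
pics
{'time': 0.0, 'joint_positions': array([-1.23886867,  0.32183736, -0.07010145,  1.45169858,  0.02256146,
        1.37081087, -0.05686336]), 'qd': array([-4.18810259e-04, -8.69644267e-05,  1.05189049e-03,  1.07247885e-03,
       -9.85761894e-05, -3.19474655e-03, -2.14303217e-03]), 'joint_torque': array([-3.93655755e-04, -4.91303301e+01, -4.03953027e-01, -3.12521839e+01,
       -6.38593105e-02,  4.39890660e-02,  1.83236234e-04]), 'position': array([0.20296773, 0.61687384, 0.21094051]), 'tool_rot': array([-4.96985648e-01, -3.10177381e+00,  3.06423976e-03]), 'ft_force': array([-0.91169114,  0.70456399, -0.24039026]), 'torque': array([-0.0049409 ,  0.03443894, -0.01349568]), 'grip_width': 1.001615631342993}
scene {'fovy': 48.09906096947145, 'cx': 316.75334788243305, 'cy': 203.36093787830436, 'rvec': array([ 1.76765091,  1.53293634, -0.75993355]), 'tvec': array([-0.07129391, -0.28516701,  1.68922961])}
top {'fovy': 51.90324902644879, 'cx': 316.80539903186093, 'cy': 197.23372798323632, 'rvec': array([ 2.11634604, -2.1609474 ,  0.14747384]), 'tvec': array([-5.73084252e-04,  5.87167456e-01,  1.15866043e+00])}
wrist {'fovy': 65.70646984690485, 'cx': 321.1200200760835, 'cy': 200.5162107538294, 'mount': array([[ 2.34080171e-04, -9.63799185e-01, -2.66629097e-01,
         7.27993645e-02],
       [ 9.99999921e-01,  3.11135260e-04, -2.46753855e-04,
        -7.04081577e-04],
       [ 3.20778878e-04, -2.66629019e-01,  9.63799182e-01,
        -1.73127123e-01],
       [ 0.00000000e+00,  0.00000000e+00,  0.00000000e+00,
         1.00000000e+00]])}
```

View pics/top0.png

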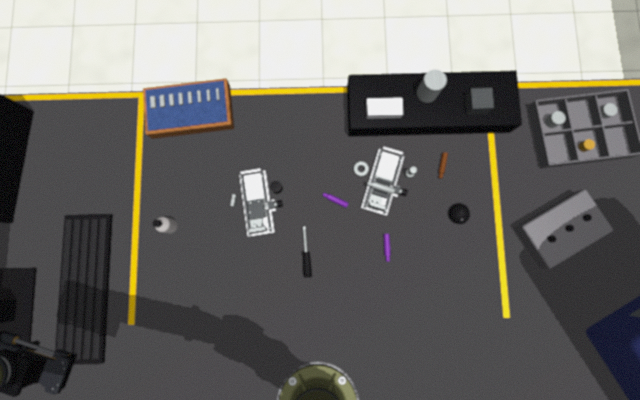

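View pics/scene0.png

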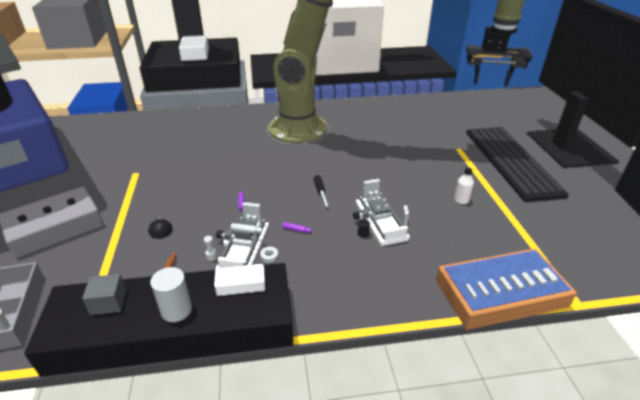

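The top view shows two fixtures: left at (257,202), right at (383,182). The right one seems to have the shaft lying across it. The brown (443,165) and purple (335,200), (387,246) bars are look-alikes of the shaft. Next I'll take close crops and measure.

```bash
cat > h.py <<'E'
import numpy as np, cv2
from bench import ctrl, optics, models
def cam(n):
    m=optics.camera_model(n); f=200/np.tan(np.radians(m['fovy']/2))
    return m,f
def pts(n,d):
    m,f=cam(n); v,u=np.mgrid[0:400,0:640]
    P=np.stack([(u-m['cx'])/f*d,(v-m['cy'])/f*d,d],-1)
    R=cv2.Rodrigues(m['rvec'])[0]
    return (P-m['tvec'])@R   # R^T(P-t)
def proj(n,X):
    m,f=cam(n);R=cv2.Rodrigues(m['rvec'])[0]
    p=np.atleast_2d(X)@R.T+m['tvec']; return p[:,:2]/p[:,2:]*f+[m['cx'],m['cy']]
E
python3 - <<'E'
from h import *
im,d=optics.get_image("top"); W=pts("top",d); np.save("W.npy",W)
a=cv2.resize(im[135:225,340:425],None,fx=4.5,fy=4.5,interpolation=cv2.INTER_CUBIC)
b=cv2.resize(im[160:250,220:305],None,fx=4.5,fy=4.5,interpolation=cv2.INTER_CUBIC)
cv2.imwrite("pics/crop.png",np.hstack([a,b]))
s=cv2.imread("pics/scene0.png")
cv2.imwrite("pics/crops.png",cv2.resize(s[170:280,190:420],None,fx=3.4,fy=3.4,interpolation=cv2.INTER_CUBIC))
m,f=cam("top");R=cv2.Rodrigues(m['rvec'])[0]
for t in ("vee_push","shaft_mid","flat_push","vee_knob","flat_slide","vee_slide","oil_bottle","plug_gauge","loupe","ring_gauge","gauge_block"):
    for r in models.search_frame("top",t)[:3]:
        w=R.T@(np.array(r['location'])-m['tvec']); print(t,round(r['conf'],2),w.round(3),proj("top",w).round(0))
for p in ((350,90),(320,250)): print(p,W[p[1],p[0]])
E
```

```text
vee_push 0.68 [ 0.587 -0.191  0.052] [[378. 195.]]
shaft_mid 0.66 [ 0.445 -0.21   0.013] [[385. 245.]]
shaft_mid 0.62 [ 0.606 -0.201  0.057] [[382. 189.]]
shaft_mid 0.42 [ 0.684 -0.396  0.017] [[443. 164.]]
flat_push 0.88 [0.539 0.167 0.044] [[256. 215.]]
vee_knob 0.41 [ 0.601 -0.267  0.03 ] [[403. 191.]]
vee_knob 0.24 [0.4   0.028 0.019] [[304. 262.]]
flat_slide 0.5 [0.402 0.026 0.016] [[305. 261.]]
vee_slide 0.72 [ 0.59  -0.192  0.053] [[378. 194.]]
vee_slide 0.46 [ 0.535 -0.427  0.024] [[458. 213.]]
oil_bottle 0.87 [0.515 0.423 0.072] [[164. 224.]]
plug_gauge 0.6 [ 0.654 -0.289  0.029] [[409. 174.]]
ring_gauge 0.59 [ 0.674 -0.142  0.02 ] [[359. 169.]]
gauge_block 0.6 [0.58  0.235 0.035] [[233. 202.]]
(350, 90) [ 0.89874395 -0.11733778  0.08104142]
(320, 250) [ 4.34632115e-01 -1.87315798e-02 -1.20268035e-04]
```

View pics/crop.png

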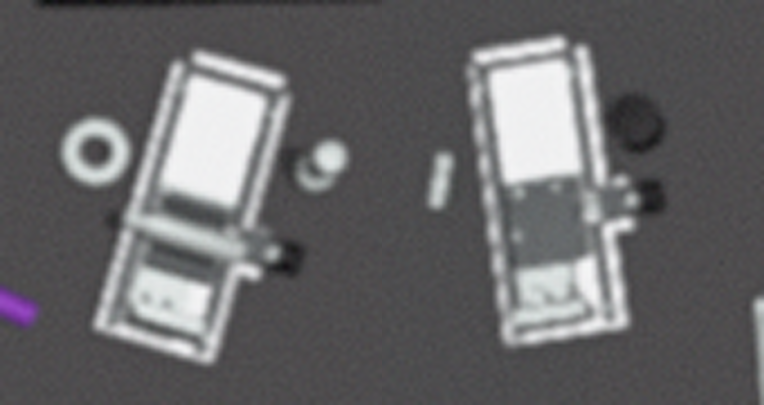

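View pics/crops.png

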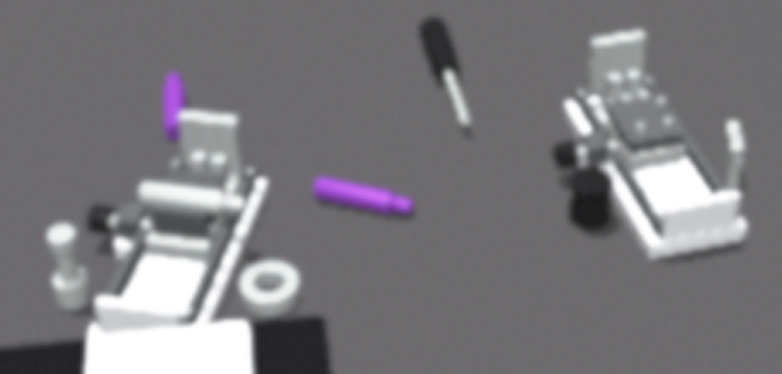

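The left crop is the vee fixture: a steel shaft lies across it (top px ~(381,188)), and its plate is at the near end (~(375,203)). The right crop has the flat nest and three pins. The purple bars at (387,246) and (335,200) and the brown one at (443,165) lie on the bench, so they're decoys. Now I'll work out the geometry from depth.

```bash
python3 - <<'E'
from h import *
W=np.load("W.npy"); 
sub=W[140:225,345:420].reshape(-1,3)
sub=sub[(sub[:,0]<0.74)]
pl=sub[(sub[:,2]>0.066)&(sub[:,0]<0.6)]; print("plate",len(pl),pl.mean(0),pl.min(0),pl.max(0)); print(pl.round(4)[:40])
fx=sub[(sub[:,2]>0.009)&(sub[:,2]<0.04)]
# fixture outline rect from z 0.01..0.09 mask
z=W[...,2]; m=((z>0.009)&(z<0.1)).astype(np.uint8); 
n,l,st,_=cv2.connectedComponentsWithStats(m)
for i in range(1,n):
    if st[i,4]>60 and 340<st[i,0]<430 and st[i,1]>130: print(i,st[i])
k=l[188,380]; P=W[l==k]; 
h=P[(P[:,2]<0.036)]
print(cv2.minAreaRect(h[:,:2].astype(np.float32)))
# shaft top
s=P[(P[:,2]>0.047)&(P[:,0]>0.58)&(P[:,2]<0.064)]; c=s.mean(0);u=np.linalg.svd((s-c)[:,:2],full_matrices=False)[2][0]; print("shaft",len(s),c,u,np.degrees(np.arctan2(u[1],u[0])))
np.set_printoptions(linewidth=250)
print((z[180:215,362:400]*1000).astype(int))
E
```

```text
plate 97 [ 0.51215398 -0.1362512   0.41205736] [ 0.40840493 -0.20464775  0.06671091] [ 0.56474811 -0.0245461   1.23282717]
[[ 0.4084 -0.0245  1.2328]
 [ 0.4084 -0.0245  1.2328]
 [ 0.4084 -0.0245  1.2328]
 [ 0.4084 -0.0245  1.2328]
 [ 0.4084 -0.0245  1.2328]
 [ 0.4084 -0.0245  1.2328]
 [ 0.4084 -0.0245  1.2328]
 [ 0.4084 -0.0245  1.2328]
 [ 0.4084 -0.0245  1.2328]
 [ 0.4084 -0.0245  1.2328]
 [ 0.4084 -0.0245  1.2328]
 [ 0.4084 -0.0245  1.2328]
 [ 0.4084 -0.0245  1.2328]
 [ 0.4084 -0.0245  1.2328]
 [ 0.4084 -0.0245  1.2328]
 [ 0.4084 -0.0245  1.2328]
 [ 0.4084 -0.0245  1.2328]
 [ 0.4084 -0.0245  1.2328]
 [ 0.4084 -0.0245  1.2328]
 [ 0.4084 -0.0245  1.2328]
 [ 0.5647 -0.1633  0.0799]
 [ 0.5645 -0.166   0.081 ]
 [ 0.5647 -0.1691  0.0786]
 [ 0.4084 -0.0245  1.2328]
 [ 0.5632 -0.1615  0.0702]
 [ 0.5622 -0.1635  0.0776]
 [ 0.5611 -0.1654  0.0847]
 [ 0.5622 -0.1693  0.0764]
 [ 0.5613 -0.1713  0.0829]
 [ 0.5617 -0.1746  0.0788]
 [ 0.5617 -0.1774  0.0787]
 [ 0.5591 -0.1603  0.0793]
 [ 0.5592 -0.1633  0.078 ]
 [ 0.5585 -0.1655  0.0832]
 [ 0.5594 -0.1693  0.0755]
 [ 0.5586 -0.1713  0.0819]
 [ 0.5591 -0.1747  0.0775]
 [ 0.5584 -0.1768  0.0825]
 [ 0.5584 -0.1797  0.0817]
 [ 0.5583 -0.1825  0.0822]]
56 [ 361  147   47   69 1829]
79 [354 162  14  14 119]
80 [405 167  11  11  86]
96 [383 234   7  28 148]
((0.6288250684738159, -0.2271685004234314), (0.11645453423261642, 0.18938268721103668), 71.35661315917969)
shaft 321 [ 0.61941044 -0.20374651  0.05334712] [-0.94574015  0.32492395] 161.03903235610437
[[ 0 -1  1 ... -1  3  2]
 [ 0  0  0 ... -2  3  0]
 [ 0 -3  4 ...  0  0 -4]
 ...
 [ 0 -1 -2 ... -1 -2 -1]
 [ 1 -1 -2 ...  3  2  1]
 [ 3 -1 -1 ... -2 -1  0]]
```

```bash
python3 - <<'E'
from h import *
W=np.load("W.npy"); z=W[...,2]
im=cv2.imread("pics/top0.png")
g=im.min(2)
def run(W,n):
    P=W.reshape(-1,3)
    pl=P[(abs(P[:,2]-0.076)<0.011)&(P[:,0]>0.52)&(P[:,0]<0.6)&(abs(P[:,1]+0.18)<0.05)]
    r=cv2.minAreaRect(pl[:,:2].astype(np.float32)); c=pl.mean(0); u=np.linalg.svd((pl-c)[:,:2],full_matrices=False)[2][0]
    print(n,"plate",len(pl),c,r,np.degrees(np.arctan(-u[0]/u[1])))
    s=P[(P[:,2]>0.050)&(P[:,2]<0.062)&(P[:,0]>0.585)&(P[:,0]<0.65)&(abs(P[:,1]+0.2)<0.06)]
    c=s.mean(0);u=np.linalg.svd((s-c)[:,:2],full_matrices=False)[2][0]; print(n,"shaft",len(s),c,np.degrees(np.arctan(-u[0]/u[1])))
run(W,"top")
im2,d2=optics.get_image("scene"); run(pts("scene",d2),"scene")
# base outline at ~16mm: bright pixels
m=((g>110)).astype(np.uint8); m[:,:355]=0;m[:,425:]=0;m[:145]=0;m[225:]=0
n,l,st,_=cv2.connectedComponentsWithStats(m); k=1+np.argmax(st[1:,4]); P=W[l==k]; P=P[(P[:,2]>.01)&(P[:,2]<.05)]
# rail outer left edge: for rows, leftmost bright pixel
v=[];
for r in range(152,205):
    c=np.where(l[r]==k)[0]
    if len(c): v.append(W[r,c.min()][:3])
v=np.array(v); v=v[(v[:,2]>0.005)&(v[:,2]<0.04)]; 
line=cv2.fitLine(v[:,:2].astype(np.float32),cv2.DIST_HUBER,0,0.001,0.001).ravel(); print("left rail",len(v),line,np.degrees(np.arctan(line[1]/line[0])))
E
```

```text
top plate 69 [ 0.55425505 -0.1815808   0.07899135] ((0.5545807480812073, -0.1824856549501419), (0.04531913995742798, 0.01029724720865488), 70.62349700927734) -18.91579793476335
top shaft 240 [ 0.61224708 -0.20093512  0.05466054] -16.77271919529643
scene plate 108 [ 0.55876327 -0.18375438  0.07431543] ((0.556272566318512, -0.18451347947120667), (0.04737958312034607, 0.017728960141539574), 72.29108428955078) -18.20732460617779
scene shaft 203 [ 0.6149798  -0.2028481   0.05281455] -18.169496367191233
left rail 22 [ 0.9476744  -0.31923863  0.6680786  -0.17910117] -18.616884
```

Measured values: push heading is about -18.4°, the plate's near face is at about (0.550, -0.1815), and the tool's -x axis already points along -18.2°. I'll move over with the fingers closed, bowing outward to stay within reach.

Call:
arm_command([
  [[-28,-26,0],[0,0,0],1],
  [[-28,-26,0],[0,0,0],1],
  [[-28,-26,0],[0,0,0],1],
  [[-28,-26,0],[0,0,0],1],
  [[-28,-26,0],[0,0,0],1],
  [[-28,-26,0],[0,0,0],1],
  [[-28,-26,0],[0,0,0],1],
  [[-28,-26,0],[0,0,0],1],
], force=20)

```text
time: 1.47
position: [0.3516, 0.3482, 0.2124]
tool_rot: [0.497, 3.102, 0.001]
ft_force: [1.3, 1.1, 0.9]
grip_width: 0.474
```

Call:
arm_command([
  [[-22,-31,0],[0,0,0],1],
  [[-22,-31,0],[0,0,0],1],
  [[-22,-31,0],[0,0,0],1],
  [[-22,-31,0],[0,0,0],1],
  [[-22,-31,0],[0,0,0],1],
  [[-22,-31,0],[0,0,0],1],
  [[-22,-31,0],[0,0,0],1],
  [[-22,-31,0],[0,0,0],1],
])

```text
time: 2.13
position: [0.4409, 0.0575, 0.2125]
tool_rot: [0.497, 3.101, 0.002]
ft_force: [0.9, -0.4, -0.4]
grip_width: 0.006
```

Call:
arm_command([
  [[-22,-32,0],[0,0,0],1],
  [[-22,-32,0],[0,0,0],1],
  [[-22,-32,0],[0,0,0],1],
  [[-22,-32,0],[0,0,0],1],
  [[-21,-32,0],[0,0,0],1],
  [[-21,-32,0],[0,0,0],1],
  [[0,0,0],[0,0,0],1],
  [[0,0,0],[0,0,0],1],
])

```text
time: 2.8
position: [0.5038, -0.1663, 0.2121]
tool_rot: [-0.505, -3.101, 0.002]
ft_force: [-0.0, 0.4, -0.2]
grip_width: 0.003
```

```bash
python3 - <<'E'
from h import *
s=ctrl.get_state();print({k:s[k] for k in("time","position","tool_rot","ft_force","grip_width","joint_positions")})
im,d=optics.get_image("wrist"); cv2.imwrite("pics/w1.png",im); np.save("w1.npy",d)
T=np.eye(4);T[:3,:3]=cv2.Rodrigues(s['tool_rot'])[0];T[:3,3]=s['position']
m,f=cam("wrist"); M=T@m['mount']
v,u=np.mgrid[0:400,0:640]; x=u-m['cx'];y=v-m['cy'];r=np.hypot(x,y)+1e-9;t=r/f
P=np.stack([x/r*np.tan(t)*d,y/r*np.tan(t)*d,d],-1)@M[:3,:3].T+M[:3,3]
P=P.reshape(-1,3); ex=-T[:3,0]; ex[2]=0; ex/=np.linalg.norm(ex); ey=np.array([-ex[1],ex[0],0])
Q=np.stack([P@ex,P@ey,P[:,2]],1); tq=[s['position']@ex,s['position']@ey]; Q[:,0]-=tq[0];Q[:,1]-=tq[1]
print("push dir deg",np.degrees(np.arctan2(ex[1],ex[0])), "z of tool y", T[2,1],T[2,0])
near=(Q[:,0]>0.015)&(Q[:,0]<0.09)&(abs(Q[:,1])<0.05)
top=Q[near&(abs(Q[:,2]-0.081)<0.006)]; face=Q[near&(Q[:,2]>0.04)&(Q[:,2]<0.074)&(Q[:,0]<0.065)]
for n,a in(("top",top),("face",face)):
    print(n,len(a)); 
    if len(a)>5: print(np.percentile(a,[2,10,50,90,98],axis=0).round(4)); rr=cv2.minAreaRect(a[:,:2].astype(np.float32)); print(rr)
E
```

```text
{'time': 2.8, 'position': array([ 0.50381536, -0.16630546,  0.21208658]), 'tool_rot': array([-5.05313516e-01, -3.10057888e+00,  1.85601950e-03]), 'ft_force': array([-0.03366932,  0.35972031, -0.23882301]), 'grip_width': 0.0030918073031709547, 'joint_positions': array([-0.45875299,  0.06582121,  0.76531319,  1.77064532, -0.04578912,
        1.3236313 ,  1.56437342])}
push dir deg -18.512676522010583 z of tool y -0.0011833807622285246 -8.484296018840627e-05
top 40
[[ 0.0469 -0.0215  0.075 ]
 [ 0.0478 -0.0203  0.0751]
 [ 0.0481  0.0075  0.0787]
 [ 0.0491  0.0222  0.0819]
 [ 0.0495  0.0233  0.0825]]
((0.04814513400197029, 0.0006193369626998901), (0.0028743117582052946, 0.04584680497646332), 0.34195297956466675)
face 364
[[ 0.0468 -0.0215  0.0426]
 [ 0.0472 -0.0178  0.0444]
 [ 0.0477  0.0011  0.0564]
 [ 0.0483  0.0194  0.0699]
 [ 0.0486  0.0228  0.0732]]
((0.04769306629896164, 0.0008111223578453064), (0.04619333893060684, 0.002353877993300557), 89.77143096923828)
```

View pics/w1.png

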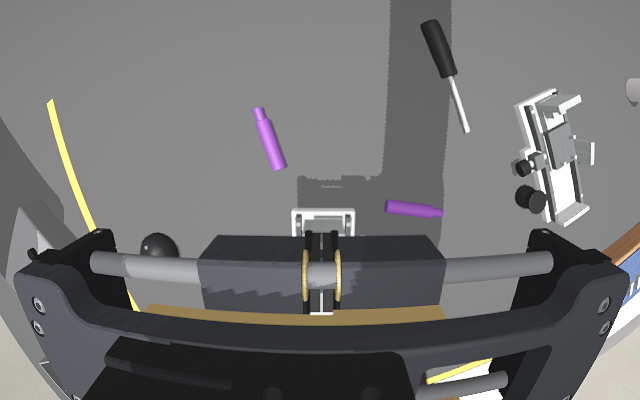

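The picture shows the plate's top at (323,215), straight in front of the closed fingers. The face is 47.7 mm ahead, off-centre by 0.8 mm and square within 0.3°. Lowering now.

Call:
arm_command([
  [[0,0,37],[0,0,0],1],
  [[0,1,37],[0,0,0],1],
  [[0,0,37],[0,0,0],1],
  [[0,0,27],[0,0,0],1],
  [[0,0,10],[0,0,0],1],
  [[0,0,0],[0,0,0],1],
])

```text
time: 3.35
position: [0.5025, -0.1604, 0.0618]
tool_rot: [-0.492, -3.098, -0.001]
ft_force: [-0.7, -0.2, -0.3]
grip_width: 0.008
```

Call:
arm_command([
  [[-10,0,0],[0,0,0],1],
  [[-10,0,0],[0,0,0],1],
  [[-5,0,0],[0,0,0],1],
  [[-3,0,0],[0,0,0],1],
  [[0,0,0],[0,0,0],1],
])

```text
time: 3.77
position: [0.5328, -0.1721, 0.0652]
tool_rot: [0.497, 3.1, -0.001]
ft_force: [-0.1, 0.3, -0.1]
grip_width: 0.006
```

```bash
python3 - <<'E'
from h import *
s=ctrl.get_state();print({k:s[k] for k in("time","position","tool_rot","ft_force","grip_width")})
im,d=optics.get_image("wrist"); cv2.imwrite("pics/w2.png",im)
im,d=optics.get_image("scene"); cv2.imwrite("pics/s2.png",cv2.resize(im[130:290,150:430],None,fx=2.8,fy=2.8,interpolation=cv2.INTER_CUBIC))
E
```

```text
{'time': 3.7667, 'position': array([ 0.53276755, -0.17208431,  0.06515946]), 'tool_rot': array([ 4.96604385e-01,  3.09974954e+00, -7.76193086e-04]), 'ft_force': array([-0.13185034,  0.30746117, -0.09430637]), 'grip_width': 0.006067205259765133}
```

View pics/w2.png

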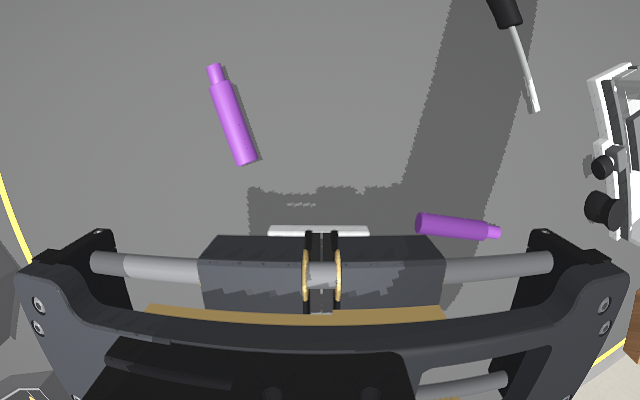

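View pics/s2.png

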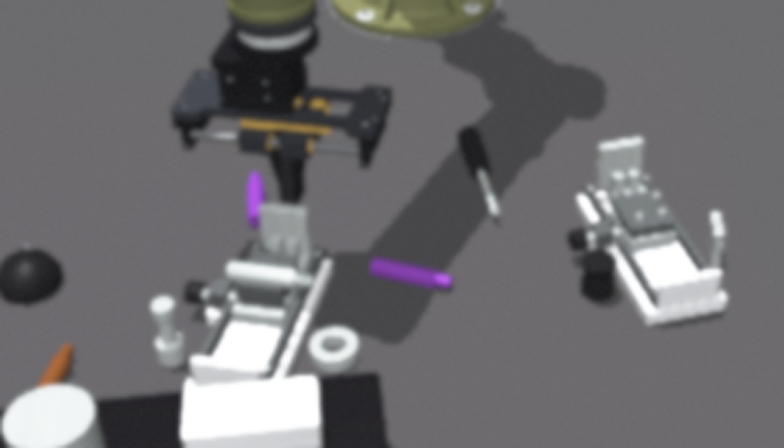

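The closed fingers stand in front of the plate, with its top at (318,230) in the wrist view. They're clear of the shaft and everything else, and about 3 mm left of centre, which I'll correct. Pushing now at roughly 60 mm/s.

Call:
arm_command([
  [[-2,-3,0],[0,0,0],1],
  [[-3,0,0],[0,0,0],1],
  [[-4,0,0],[0,0,0],1],
  [[-5,0,0],[0,0,0],1],
  [[-5,0,0],[0,0,0],1],
  [[-5,0,0],[0,0,0],1],
  [[-5,0,0],[0,0,0],1],
  [[-5,0,0],[0,0,0],1],
])

```text
time: 4.53
position: [0.5598, -0.1845, 0.0637]
tool_rot: [-0.496, -3.095, -0.002]
ft_force: [-8.5, 1.9, 8.5]
grip_width: 0.005
```

Call:
arm_command([
  [[0,0,0],[0,0,0],1],
])

```text
time: 4.62
position: [0.5611, -0.1849, 0.0637]
tool_rot: [-0.497, -3.098, -0.001]
ft_force: [-4.3, 0.7, 3.8]
grip_width: 0.0
```

```bash
python3 - <<'E'
from h import *
s=ctrl.get_state();print({k:s[k] for k in("time","position","tool_rot","ft_force","torque")})
im,d=optics.get_image("wrist"); cv2.imwrite("pics/w3.png",im)
im,d=optics.get_image("scene"); cv2.imwrite("pics/s3.png",cv2.resize(im[150:270,180:330],None,fx=4.5,fy=4.5,interpolation=cv2.INTER_CUBIC))
E
```

```text
{'time': 4.6167, 'position': array([ 0.5610644 , -0.18493528,  0.06368175]), 'tool_rot': array([-4.96751282e-01, -3.09761405e+00, -7.32770942e-04]), 'ft_force': array([-4.31599055,  0.72427458,  3.84062533]), 'torque': array([ 0.23582918,  0.98955032, -0.02111462])}
```

View pics/s3.png

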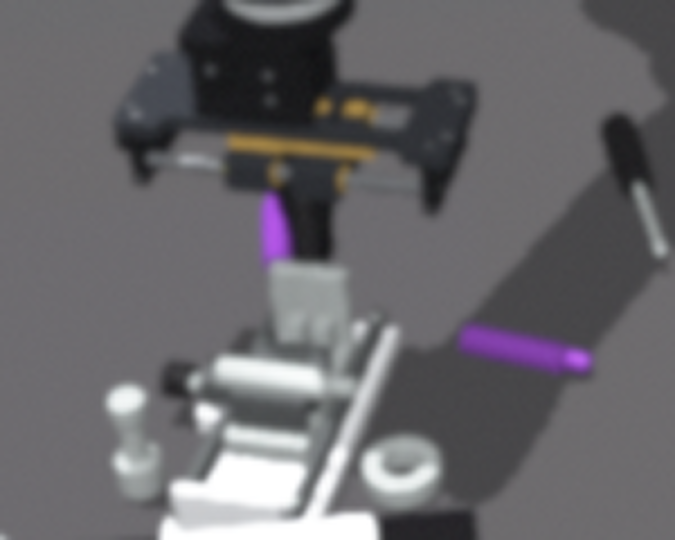

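The force is settling and only the plate is touched. The shaft is still lying in its V, so I'll keep pushing.

Call:
arm_command([
  [[-3,0,0],[0,0,0],1],
  [[-5,0,0],[0,0,0],1],
  [[-5,0,0],[0,0,0],1],
  [[-5,0,0],[0,0,0],1],
  [[-3,0,0],[0,0,0],1],
  [[-1,0,0],[0,0,0],1],
  [[0,0,0],[0,0,0],1],
])

```text
time: 5.3
position: [0.5814, -0.1917, 0.0637]
tool_rot: [-0.497, -3.097, -0.001]
ft_force: [-7.3, 1.4, 5.4]
grip_width: 0.004
```

```bash
cat > chk.py <<'E'
from h import *
import sys
t=sys.argv[1]
s=ctrl.get_state();print({k:s[k] for k in("time","position","ft_force")})
im,d=optics.get_image("scene"); cv2.imwrite(f"pics/s{t}.png",cv2.resize(im[150:290,180:330],None,fx=4,fy=4,interpolation=cv2.INTER_CUBIC))
ex=np.array([.9483,-.3173,0]);
def run(P,n):
    P=P.reshape(-1,3)
    a=P@ex-.578; b=P[:,:2]@[.3173,.9483]-(.5493*.3173-.1807*.9483)
    k=(abs(a-.04)<.06)&(abs(b)<.028)
    q=k&(P[:,2]>.066)&(P[:,2]<.088)&(a<.063); print(n,"plate mid travel",np.median(a[q])-.005,q.sum())
    q=k&(P[:,2]>.05)&(P[:,2]<.063)&(a>.03)&(a<.13); print(n,"shaft",np.median(a[q])-.065,np.median(P[q,2]),q.sum())
run(pts("scene",d),"scene")
im,d=optics.get_image("top"); run(pts("top",d),"top")
cv2.imwrite(f"pics/t{t}.png",cv2.resize(im[135:225,340:425],None,fx=6,fy=6,interpolation=cv2.INTER_CUBIC))
E
python3 chk.py 4
```

```text
{'time': 5.3, 'position': array([ 0.58137726, -0.19171865,  0.06367271]), 'ft_force': array([-7.31750456,  1.44668613,  5.44795605])}
scene plate mid travel 0.04895663613996349 141
scene shaft -0.005848598007476502 0.053153485957957304 124
top plate mid travel nan 0
top shaft nan nan 0
  return _methods._mean(a, axis=axis, dtype=dtype,
  ret = ret.dtype.type(ret / rcount)
```

View pics/s4.png

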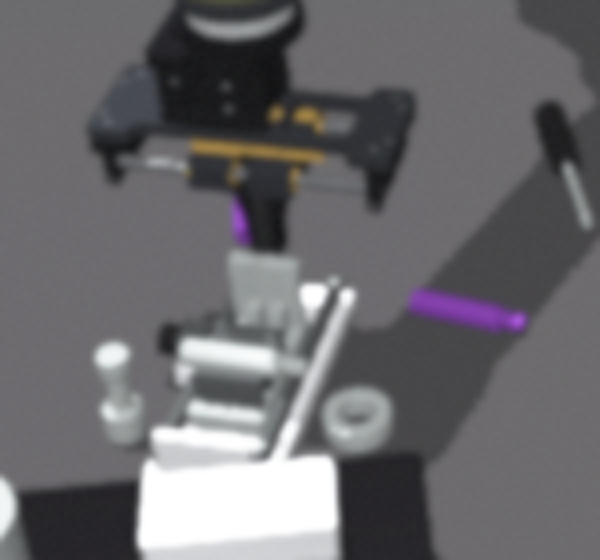

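View pics/t4.png

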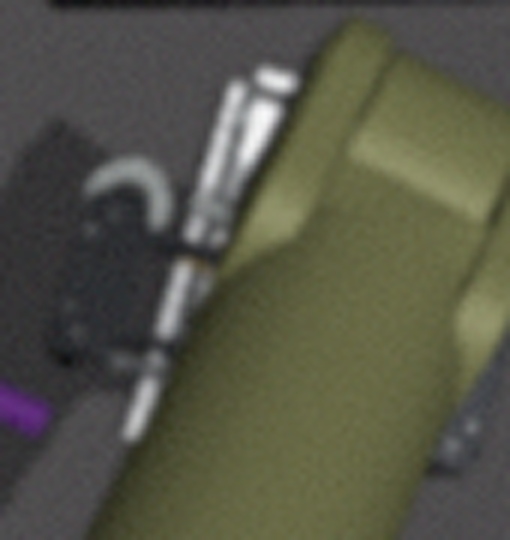

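Force (7.4 N) and tool position both put the travel at about 0.044. I'll push 5 mm more for margin, hold, then back off.

Call:
arm_command([
  [[-3,0,0],[0,0,0],1],
  [[-2,0,0],[0,0,0],1],
  [[0,0,0],[0,0,0],1],
  [[0,0,0],[0,0,0],1],
])

```text
time: 5.73
position: [0.5858, -0.1932, 0.0636]
tool_rot: [-0.497, -3.097, -0.001]
ft_force: [-7.7, 1.0, 4.9]
grip_width: 0.008
```

Call:
arm_command([
  [[3,0,0],[0,0,0],1],
  [[5,0,0],[0,0,0],1],
  [[6,0,0],[0,0,0],1],
  [[6,0,0],[0,0,0],1],
  [[6,0,0],[0,0,0],1],
  [[6,0,0],[0,0,0],1],
  [[0,0,0],[0,0,0],1],
])

```text
time: 6.32
position: [0.5573, -0.1828, 0.0642]
tool_rot: [0.497, 3.101, 0.001]
ft_force: [-0.1, -0.2, -0.2]
grip_width: 0.006
```

```bash
sed -i 's/(a>.03)&(a<.13)/(a>.075)\&(a<.13)/; s/(a<.063)/(a<.062)/' chk.py; python3 chk.py 5 2>/dev/null
```

```text
{'time': 6.3167, 'position': array([ 0.55727792, -0.18283213,  0.06424659]), 'ft_force': array([-0.07360407, -0.21062489, -0.20905845])}
scene plate mid travel 0.03884526402854344 150
scene shaft 0.018356478175268753 0.05263447379335648 60
top plate mid travel nan 0
top shaft 0.03152443246465991 0.054457177436077975 4
```

View pics/s5.png

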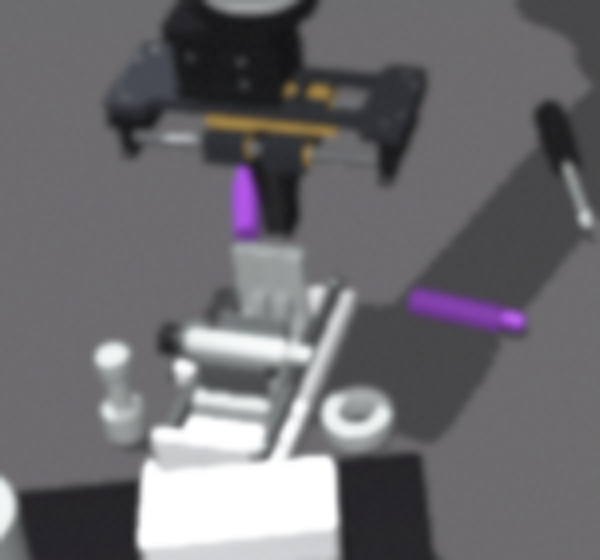

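The force is back to zero. The plate stays at about 0.036-0.039 while the tool is 17 mm behind it, so it has latched. Backing away and up for a clear look.

Call:
arm_command([
  [[20,0,0],[0,0,0],1],
  [[25,0,0],[0,0,0],1],
  [[10,0,-20],[0,0,0],1],
  [[0,0,-35],[0,0,0],1],
  [[0,30,-35],[0,0,0],1],
  [[0,35,-35],[0,0,0],1],
  [[0,38,-10],[0,0,0],1],
  [[0,38,0],[0,0,0],1],
])

```text
time: 7.08
position: [0.55, -0.0395, 0.1946]
tool_rot: [0.499, 3.093, 0.005]
ft_force: [0.8, 0.7, -0.9]
grip_width: 0.002
```

Call:
arm_command([
  [[0,38,0],[0,0,0],1],
  [[0,38,0],[0,0,0],1],
  [[0,38,0],[0,0,0],1],
  [[0,35,0],[0,0,0],1],
  [[0,30,0],[0,0,0],1],
  [[0,0,0],[0,0,0],1],
  [[0,0,0],[0,0,0],1],
])

```text
time: 7.67
position: [0.6031, 0.1325, 0.1896]
tool_rot: [0.49, 3.103, -0.001]
ft_force: [0.3, -0.3, 0.3]
grip_width: 0.005
```

```bash
python3 chk.py 6; python3 - <<'E'
import cv2
from h import *
im,d=optics.get_image("top"); cv2.imwrite("pics/t7.png",im)
W=pts("top",d); W0=np.load("W.npy")
P=W.reshape(-1,3); a=P@[.9483,-.3173,0]-.578; q=(abs(P[:,2]-.076)<.011)&(abs(P[:,0]-.58)<.05)&(abs(P[:,1]+.195)<.05)
print("plate mid travel", a[q].min()+.0, np.median(a[q])-.005, q.sum())
P=W[165:235,235:280];P0=W0[165:235,235:280]; print("flat diff", np.abs(P-P0)[...,2].mean(), (np.abs(P-P0)[...,2]>.015).sum())
a0=cv2.imread("pics/top0.png"); df=cv2.absdiff(a0,im).max(2); cv2.imwrite("pics/diff.png",df)
E
```

```text
{'time': 7.6667, 'position': array([0.60308635, 0.13253487, 0.18960387]), 'ft_force': array([ 0.33941865, -0.26613405,  0.28842275])}
scene plate mid travel 0.04050041060331317 108
scene shaft 0.017793819047805637 0.052447883112722554 62
top plate mid travel 0.03423815423071109 70
top shaft 0.027269718509413676 0.05432962690113012 113
plate mid travel 0.0349285988853798 0.033911721200208585 72
flat diff 0.4064183153890883 2372
```

View pics/t6.png

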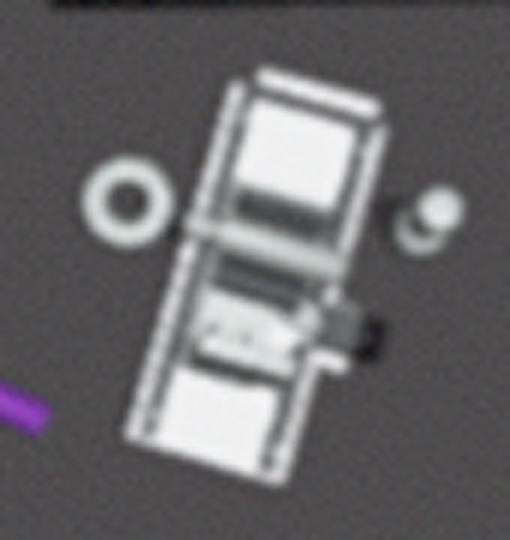

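View pics/t7.png

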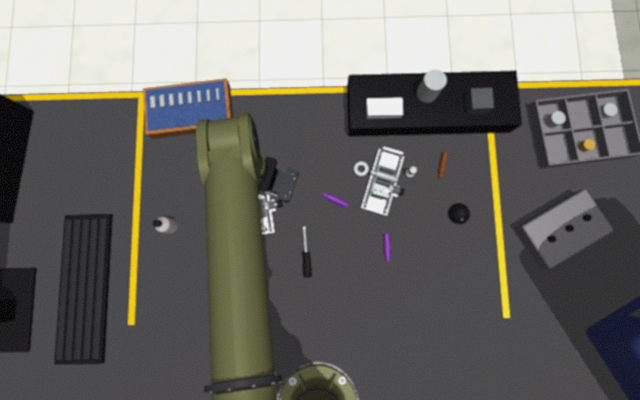

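View pics/s6.png

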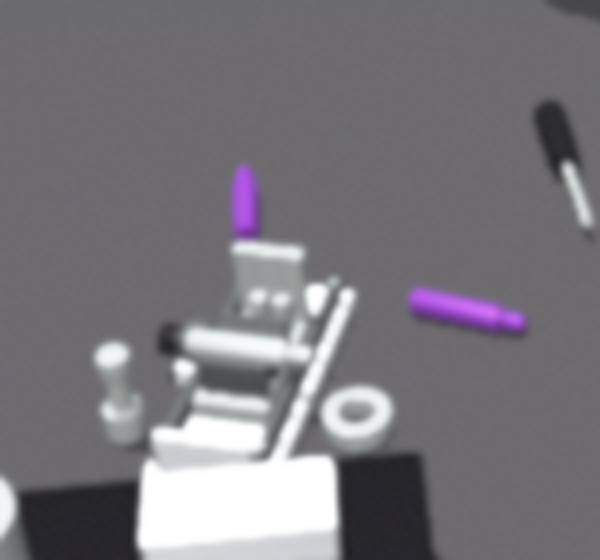

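```bash
python3 - <<'E'
from bench import ctrl
s=ctrl.get_state(); print(s['time'],s['ft_force'],abs(s['qd']).max()); print(ctrl.close_job())
E
```

```text
7.8167 [ 0.62507198 -0.7260911  -0.98482289] 0.009368644882332291
the job is handed in; nothing more can be done
None
```

The V-block slide is latched at mid position, and I handed the job in at 7.8 s. With closed fingertips I pushed its plate to about 0.049 m travel, estimated from the tool position with an assumed fingertip half-width. I then backed off slowly, lifted clear and moved the arm aside.

**Last checks**
- **Latch:** In the top view the plate sits at about 0.034 m, matching the pin position of 0.035. It held there with no contact force.
- **Shaft:** It is still lying in its V in both the top and scene pictures.
- **Ring, plug gauge and screwdriver:** They look unmoved.

**Disagreements and gaps**
- **Scene camera:** It read the plate at 0.039–0.041 m. It sees the plate's far side, so I trusted the top view.
- **Shaft position:** The depth-based numbers (0.018–0.027 m) did not match the plate travel. I relied on the pictures for the shaft.
- **Force during the push:** There was an upward 4–8 N alongside the 4–9 N push, probably friction on the plate. The pictures showed no other contact.
- **Other slide:** The depth comparison was useless because the arm was parked above the flat slide, about 0.17 m over the bench. I did not re-measure it, but the fingers never went low near it.

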